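# Square up the tins in the garage bay

### The arm

A 7-joint arm with a two-finger parallel gripper is mounted at the origin on the work surface. World frame = base frame: x ahead of the robot, y to its left, z up, the work surface at z = 0. Lengths are in m, angles in rad, forces in N, time in s.
With the tool pointing down it reaches from about 0.425 to 0.925 m from the base axis. Payload 6.8 kg.
Tool frame: the origin (TCP) lies at the very end of the fingers, on their centre line; the grasp point (between the pads) lies 19 mm behind it; z points along the fingers, x is the direction in which the jaws open and shut, and the axes are right-handed (so a half turn about z gives the same grasp; the last joint's range is limited). The gripper opens to 85 mm and grips with 20 to 120 N. Pads are 22 mm wide; open, the fingers measure 114 mm over their backs; the gripper's body (76 mm by 85 mm) begins 54 mm behind the grasp point. The pads swing forward as they close: fully open they stand 13 mm farther back than shut.
Start: joints at [1.148, 0.477, 0.022, 1.555, -0.011, 1.109, -0.083], TCP at [0.209, -0.642, 0.231] pointing down, gripper open.
Joint ranges: [-2.96, 2.96], [-0.34, 2.1], [-1.41, 1.46], [0.24, 2.44], [-1.37, 4.51], [0.17, 1.92], [-2.96, 2.96]. Speed limits (rad/s): [2.39, 2.39, 3.14, 3.14, 3.14, 3.14, 3.14].

### API

Orientations are given as a rotation vector (axis times angle).
In Python, from bench import r, grab_frame gives the robot as it stands. The module is installed in compiled form; this text tells all that it offers.
- The arm moves only by the tool send_rows, never from a script. Its argument "series" is a list of rows, each a list of 2 entries, a list of its own where there are three numbers: the shift along the tool's x, y, z in m, then the turn, a rotation vector about the tool's x, y, z in units of 5 degrees (1.0 is 5 degrees). A call has 1 to 20 rows; each row shifts and turns the commanded pose from where the row before left it, along the tool's axes as they then stand; what a row does not reach is not made up. A row lasts 1/8 s, in which the tool goes at most 62.5 mm and 10.7 degrees, less where a joint would pass 70% of its speed; a pose out of reach is approached as far as the arm can. A call is refused whole if a number of a shift passes 0.0625 or a number of a turn 1, either way. A call with a gripper value outside its range is refused whole. "fingers" is the closure in counts, from 0 (fully open) to 255 (shut), set as the call begins (left out, the last holds). The fingers move at their own pace and stop on an object; "grip_force" is the grip in N (left out, the last holds). Time passes only in rows, so rows that do not move let the fingers close. It gives the time, the measured TCP pose, the force and the opening at its end, in the units of the state.
- r.get_obs(): the state, without advancing time (a new reading comes with each control period).
- grab_frame(name): name is "scene" or "top" or "wrist"; returns a dict with "frame" (400x640x3 uint8, red, green, blue), "fx", "fy", "cx", "cy" (pixels), "dist_coeffs" ([k1, k2, p1, p2, k3] as OpenCV has them; the pictures are not rectified), "origin" and "rotation" of the camera in the world; the wrist camera has in their place "T_tool_cam" (4x4, takes a point from camera to tool coordinates, whose origin is the TCP and whose axes are the tool frame's). Camera axes: x right, y down, z forward; pixel columns grow to the right and rows downward; lengths in m; the calibration is good to about 2 mm. A picture is of the moment at which its call begins: read the wrist's pose just before it. There is no depth.
- r.hand_in(): hands the job in, once; it reports no verdict.
The state is a dict: "clock": time; "joints": joint angles; "qvel": joint speeds; "tau": joint torques, N m; "tcp_pos": TCP position; "orientation": TCP orientation; "contact_force": force on the tool from outside, world axes, zero at the start; "moment": the same for the moment, N m; "grip_width": finger opening in m.
Only numpy, scipy, OpenCV 4.12 (cv2) and the standard library are available. Lean on these libraries where they do the work, as an engineer would, in place of code of your own. Each camera call takes 0.05 s, during which the arm holds its last target.

### The job

Take the straightedge by its black grip and with its long edge push the three rectangular steel tins together, upright, back into the low bay until you feel the whole row press on the sprung stop hidden under the bay's top; press all three at once, gently, without ramming them. Then draw the straightedge back clear of the row and leave it lying on the counter, with the tins standing in one straight row, each in its own lane, square to the bay and all still resting on the stop. Touch the tins only with the straightedge and leave everything else in its place.

Things in the scene. Friction and masses are not known exactly. Their poses are not given: they have to be found in the camera images.
- bay: Fixed low grey bay on the counter, open to the front (-x), closed at the back and sides: 380 mm wide (y), 130 mm deep (x); its top board spans z 115 to 135 mm. Origin on the counter at the middle of the open front; the board's front edge is at x = 0; +x points into the bay, y runs along the front. Position and yaw vary.
- bay_mouth (a point): Middle of the bay's front edge, at the underside of its top board (z 115 mm). Inside, out of sight, a stop bar carries three rubber buffers (at y -85, 0, +85 mm, 50 mm wide, z 22 to 58 mm), faces all at one depth, 5 to 45 mm behind this edge, different each time and not reported. Each yields at 1.5 N per mm for 8 mm, slowly (damped), then is solid. Over 25 N on one tin is ramming.
- tin0: Closed rectangular steel tin with a flat lid, 70 mm deep (x) by 60 mm wide (y) by 95 mm tall; origin at the centre of its underside, z up, its +x side (hinge) towards the bay. Weighs 0.14 to 0.28 kg and takes 0.6 to 2.1 N to slide. Stands before the bay in the lane at the bay's y = -85 mm.
- tin1: Closed rectangular steel tin with a flat lid, 70 mm deep (x) by 60 mm wide (y) by 95 mm tall; origin at the centre of its underside, z up, its +x side (hinge) towards the bay. Weighs 0.14 to 0.28 kg and takes 0.6 to 2.1 N to slide. Stands in the middle lane, the bay's y = 0.
- tin2: Closed rectangular steel tin with a flat lid, 70 mm deep (x) by 60 mm wide (y) by 95 mm tall; origin at the centre of its underside, z up, its +x side (hinge) towards the bay. Weighs 0.14 to 0.28 kg and takes 0.6 to 2.1 N to slide. Stands in the lane at the bay's y = +85 mm.
- straightedge: Loose aluminium straightedge, 0.3 kg: an upright blade 280 mm long (y), 8 mm thick, 40 mm tall, its flat pushing face at x = +45 mm; behind it a foot plate 85 x 50 x 6 mm and an upright black grip fin, x -37 to +33 mm, 12 mm thick (y), top 80 mm above the underside. Origin at the underside below the fin, z up. Pinch the fin across its thickness.
- edge_mid (a point): Middle of the straightedge's pushing face, 20 mm above its underside; axes as the straightedge.
- canister: Bystander: round steel canister with hinged lid, 74 mm across, 96 mm tall, standing beside the row; origin under its centre.
- lamp: Bystander: inspection lamp lying along its x, 190 mm long, 35 mm high; origin under its middle.
- clip0: Bystander: black plastic trim clip, 70 mm long, 14 mm high, on the counter; origin under its middle.
- clip1: Bystander: the same clip, lying on top of the bay.
- brush: Bystander: white silicone brush lying along its x, 175 mm long, 20 mm high; origin near its middle, underside.
- spray: Bystander: grey bottle 64 mm across, 170 mm tall; origin under its centre.
- tape: Bystander: black ring, a tape roll, 100 mm across, 25 mm high; origin under its centre.
There are look-alikes about, which are no part of the job. Leave any yellow look-alike of the tin0 alone.

How it is judged:
On the way:
1. with the straightedge still held, all three tins press on the stop in the bay at once (over 0.3 N each) (contact force between each of tin0, tin1, tin2 and bay above 0.3 N and contact force between the fingers and straightedge above 1 N), for 0.2 s.
At the end, for the whole second after the job is handed in: Tins upright and still, touching the stop in the bay, each within 25 mm of its lane, in line within 6 mm of the middle tin and square to the bay within 0.09 rad; the straightedge lies flat and still on the counter, its face at least 15 mm clear of the tins (x of tin0 in the frame of bay between -0.034 and 0.022 m and y of tin0 in the frame of bay between -0.11 and -0.06 m and angle between each of tin0, tin1, tin2's own z axis and vertical below 0.06 rad and height (world z) of each of tin0, tin1, tin2, straightedge below 0.006 m and angle between the x axis of each of tin0, tin1, tin2 and the x axis of bay, either way round below 0.09 rad and linear speed of each of tin0, tin1, tin2, straightedge below 0.01 m/s and x of tin0 in the frame of tin1 between -0.006 and 0.006 m and contact force between each of tin0, tin1, tin2 and bay above 0.05 N and x of edge_mid in the frame of tin0 below -0.05 m and x of tin1 in the frame of bay between -0.034 and 0.022 m and y of tin1 in the frame of bay between -0.025 and 0.025 m and x of edge_mid in the frame of tin1 below -0.05 m and x of tin2 in the frame of bay between -0.034 and 0.022 m and y of tin2 in the frame of bay between 0.06 and 0.11 m and x of tin2 in the frame of tin1 between -0.006 and 0.006 m and x of edge_mid in the frame of tin2 below -0.05 m and angle between straightedge's own z axis and vertical below 0.08 rad).
It fails at once if a tin is touched by the gripper or arm instead of the straightedge (contact force between any of the fingers, the arm and tin0 above 1 N or contact force between any of the fingers, the arm and tin1 above 1 N or contact force between any of the fingers, the arm and tin2 above 1 N).
It fails at once if a tin is rammed against the bay (over 25 N on one tin) (contact force between any of tin0, tin1, tin2 and bay above 25 N).
It fails at once if a tin is tipped over (angle between any of tin0, tin1, tin2's own z axis and vertical above 0.5 rad).
It fails at once if a bystander is shifted by more than 30 mm (distance of any of canister, lamp, clip0, clip1, brush, spray, tape from where it was at the start of the episode above 0.03 m).
It also fails if it takes over 51 s, if anything falls off the work surface, if the arm or the gripper's body presses on something with over 40 N, if the wrist force passes 120 N, or if a joint passes its speed limit or range.

## Working session

There is one attempt and no reset: what is moved stays moved. The work goes in short steps, Python scripts to look and compute and a tool call to move; the robot and the scene stay as the last step left them, time stands still between calls to the robot, and variables do not carry over. Pictures are saved under pics/ and viewed, and the job is handed in when it is done.

Besides the shell and the picture viewer there is one more tool, called by a JSON object that holds its "op" and its "data", one argument or row to a line. send_rows: Moves the arm, as the interface text tells. Its arguments: {"type":"object","properties":{"series":{"type":"array"},"fingers":{"type":"number"},"grip_force":{"type":"number"}},"required":["series"]}

```bash
mkdir -p pics; ls
cat > h.py <<'E'
import numpy as np, cv2, pickle
from scipy.spatial.transform import Rotation as R
def load(n): return pickle.load(open(f'{n}.pkl','rb'))
def save(n,f): pickle.dump(f,open(f'{n}.pkl','wb')); cv2.imwrite(f'pics/{n}.png',f['frame'][:,:,::-1])
def K(f): return np.array([[f['fx'],0,f['cx']],[0,f['fy'],f['cy']],[0,0,1.]])
def pose(f):
    return np.array(f['origin']),np.array(f['rotation']).reshape(3,3) if np.size(f['rotation'])==9 else R.from_rotvec(f['rotation']).as_matrix()
def ray(f,uv,z):
    p=cv2.undistortPoints(np.array(uv,float).reshape(-1,1,2),K(f),np.array(f['dist_coeffs'],float)).reshape(-1,2)
    o,Rm=pose(f); d=np.c_[p,np.ones(len(p))]@Rm.T
    return o+d*((z-o[2])/d[:,2])[:,None]
def proj(f,P):
    o,Rm=pose(f); rv=cv2.Rodrigues(Rm.T)[0]
    return cv2.projectPoints(np.array(P,float).reshape(-1,3),rv,-Rm.T@o,K(f),np.array(f['dist_coeffs'],float))[0].reshape(-1,2)
E
python3 - <<'E'
from h import *
from bench import r,grab_frame
o=r.get_obs();print(o)
for n in['scene','top','wrist']:
    f=grab_frame(n);f['obs']=o;save(n+'0',f);print({k:v for k,v in f.items() if k not in('frame','obs')})
E
```

```text
pics
{'clock': 0.0, 'joints': array([ 1.14789723,  0.4778256 ,  0.02234467,  1.55648563, -0.01151573,
        1.10929756, -0.08309567]), 'qvel': array([ 0.00132603, -0.00081462, -0.00068653,  0.00031038,  0.00028324,
       -0.00038534,  0.00011695]), 'tau': array([-4.97675937e-04, -5.96438026e+01,  1.60768960e+00, -2.81189364e+01,
        1.24645833e-02,  9.53784096e-03,  1.07227901e-06]), 'tcp_pos': array([ 0.20879304, -0.64125226,  0.23029429]), 'orientation': array([-2.54139439e+00,  1.84516168e+00,  2.51334989e-03]), 'contact_force': array([-0.61491924, -0.8380837 ,  0.01200697]), 'moment': array([0.03982778, 0.00049902, 0.06811926]), 'grip_width': 0.08533740514778405}
{'fx': 504.42643959974794, 'fy': 504.42643959974794, 'cx': 309.5920380812371, 'cy': 201.74039866239193, 'dist_coeffs': array([-0.05529457,  0.        ,  0.        ,  0.        ,  0.        ]), 'origin': array([1.19233366, 0.64104735, 0.95717996]), 'rotation': array([-1.07869982, -2.3702214 ,  1.02243855])}
{'fx': 373.36629676342915, 'fy': 373.36629676342915, 'cx': 318.46026041952496, 'cy': 205.50269690026175, 'dist_coeffs': array([-0.08787293,  0.        ,  0.        ,  0.        ,  0.        ]), 'origin': array([0.43881847, 0.03322743, 1.13671215]), 'rotation': array([-2.20118376,  2.14983644, -0.07835299])}
{'fx': 281.22438065447676, 'fy': 281.22438065447676, 'cx': 318.1877884126819, 'cy': 199.91527697638847, 'dist_coeffs': array([-0.04681516,  0.        ,  0.        ,  0.        ,  0.        ]), 'T_tool_cam': array([[ 9.99999366e-01, -6.54644054e-04,  9.15719994e-04,
         1.30939159e-04],
       [ 3.27438921e-04,  9.47491113e-01,  3.19781932e-01,
        -8.29604996e-02],
       [-1.07697990e-03, -3.19781430e-01,  9.47490727e-01,
        -1.44099177e-01],
       [ 0.00000000e+00,  0.00000000e+00,  0.00000000e+00,
         1.00000000e+00]])}
```

View pics/scene0.png

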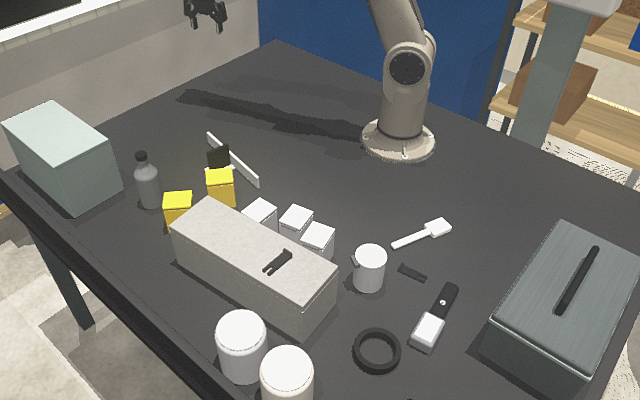

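View pics/top0.png

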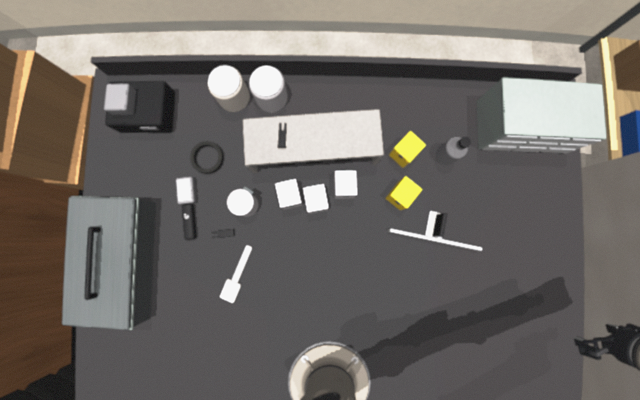

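View pics/wrist0.png

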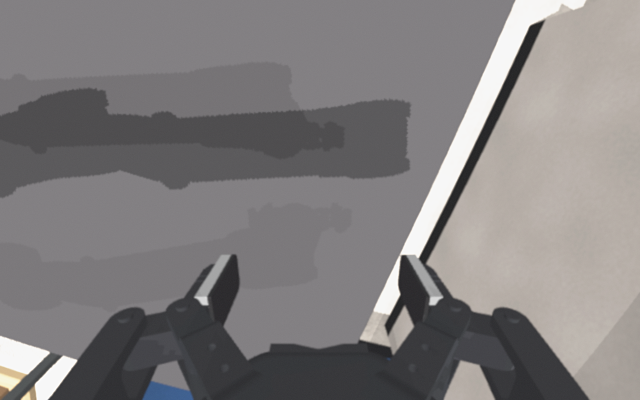

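Run:
```python
from h import *
f=load('top0')['frame'][:,:,::-1]
cv2.imwrite('pics/c1.png',cv2.resize(f[95:265,225:485],None,fx=3,fy=3,interpolation=cv2.INTER_CUBIC))
f=load('scene0')['frame'][:,:,::-1]
cv2.imwrite('pics/c2.png',cv2.resize(f[120:310,130:390],None,fx=3,fy=3,interpolation=cv2.INTER_CUBIC))
```

```text
(no output)
```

View pics/c1.png

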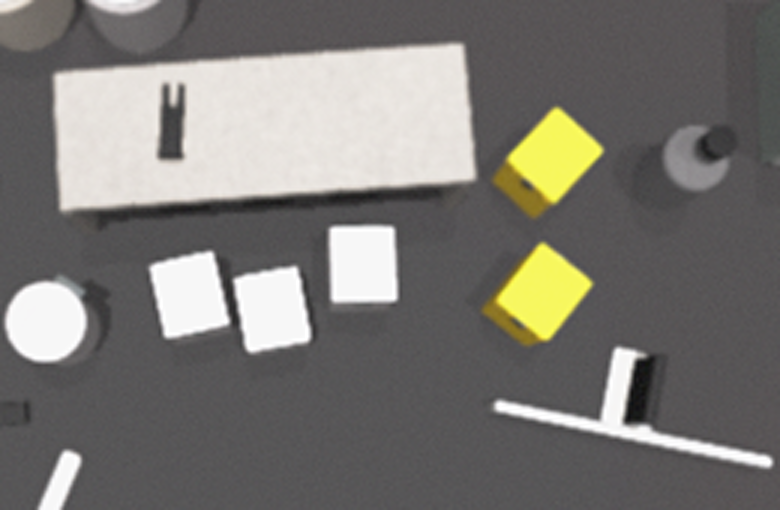

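View pics/c2.png

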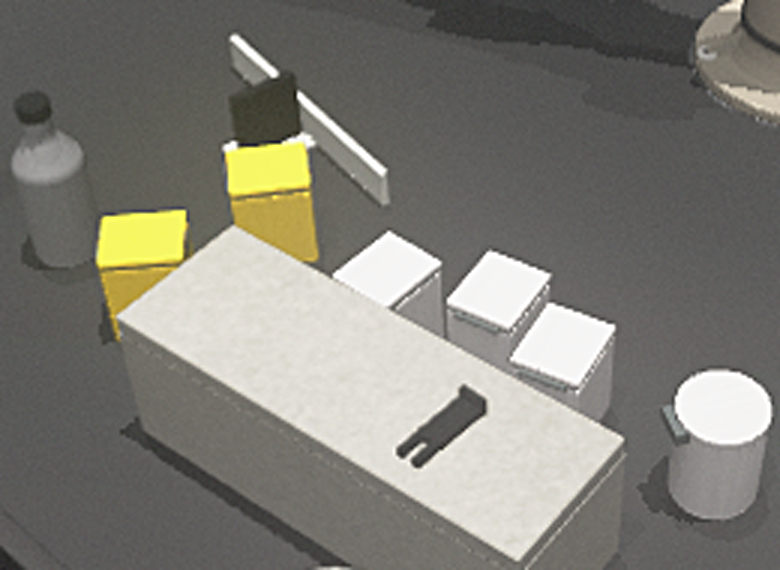

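Run:
```python
from h import *
F=load('top0');f=F['frame'];hsv=cv2.cvtColor(f,cv2.COLOR_RGB2HSV)
m=((hsv[...,2]>215)&(hsv[...,1]<40)).astype(np.uint8)
n,l,s,c=cv2.connectedComponentsWithStats(m)
for i in range(1,n):
    x,y,w,h,a=s[i]
    if a<60 or not(215<x<490 and 95<y<305):continue
    cn=max(cv2.findContours((l==i).astype(np.uint8),0,1)[0],key=cv2.contourArea)
    rc=cv2.minAreaRect(cn.astype(np.float32)); b=cv2.boxPoints(rc)
    cx=np.array(rc[0])
    # expand half px
    b=cx+(b-cx)*1.0
    for z in([.095] if 380<a<900 else [.135] if a>3000 else [.04,.096,.02]):
        P=ray(F,b,z)[:,:2];e=np.diff(np.r_[P,P[:1]],axis=0)
        print(i,a,rc[0],'z',z,'cen',P.mean(0).round(4),'len',np.linalg.norm(e,axis=1).round(4),'ang',np.degrees(np.arctan2(e[:,1],e[:,0])).round(1))
my=((hsv[...,0]>20)&(hsv[...,0]<35)&(hsv[...,1]>120)&(hsv[...,2]>200)).astype(np.uint8)
n,l,s,c=cv2.connectedComponentsWithStats(my)
for i in range(1,n):
    if s[i][4]>150:print('yellow',s[i],c[i],ray(F,c[i],.095))
# bay
sub=((hsv[...,2]>140)).astype(np.uint8); sub[:95]=0;sub[215:]=0;sub[:,:235]=0;sub[:,390:]=0
n,l,s,c=cv2.connectedComponentsWithStats(sub)
i=1+np.argmax(s[1:,4]);cn=max(cv2.findContours((l==i).astype(np.uint8),0,1)[0],key=cv2.contourArea)
ap=cv2.approxPolyDP(cn,5,True).reshape(-1,2);print('bay',ap.tolist(),ray(F,ap,.135).round(4).tolist())
# ends of blade; fin
crop=[(495/3+225,406/3+95),(771/3+225,462/3+95)]
print('blade ends z.04',ray(F,crop,.04))
fin=[(637/3+225,357/3+95),(655/3+225,357/3+95),(627/3+225,424/3+95),(646/3+225,424/3+95)]
print('fin top .08',ray(F,fin,.08))
print('canister',ray(F,[(47/3+225,321/3+95)],.096), 'spray',ray(F,[(458,148)],.1),'clip0',ray(F,[(223,233)],.014))
```

```text
18 5835 (312.3045654296875, 136.7639617919922) z 0.135 cen [0.7098 0.0649] len [0.3796 0.1261 0.3743 0.1263] ang [ -84.6 -175.7   95.4    6.7]
26 508 (345.5, 182.5) z 0.095 cen [ 0.5901 -0.0308] len [0.0593 0.0653 0.059  0.0653] ang [ -88.6 -179.2   91.3    1.1]
28 519 (287.6039123535156, 192.78369140625) z 0.095 cen [0.5573 0.1313] len [0.0594 0.0697 0.0591 0.0697] ang [ -75.6 -165.4  104.4   14.8]
29 522 (315.3169860839844, 197.69056701660156) z 0.095 cen [0.5452 0.0531] len [0.0591 0.0696 0.0588 0.0696] ang [ -78.  -168.2  102.    12.1]
30 531 (239.5, 201.5) z 0.095 cen [0.5296 0.2665] len [0.0714 0.0707 0.071  0.0709] ang [ -88.8 -177.8   91.4    2.5]
31 450 (438.17572021484375, 226.88575744628906) z 0.095 cen [ 0.4709 -0.2947] len [0.0793 0.2651 0.08   0.2635] ang [ -11.5 -100.6  167.4   79.3]
33 538 (237.19529724121094, 272.83135986328125) z 0.095 cen [0.3302 0.2654] len [0.1628 0.0422 0.1624 0.0421] ang [ -21.  -110.7  159.    69.8]
yellow [394 131  32  31 527] [409.47248577 146.28462998] [[ 0.69878365 -0.21174073  0.095     ]]
yellow [391 177  31  31 549] [405.856102   191.88160291] [[ 0.56754847 -0.20144891  0.095     ]]
bay [[379, 110], [243, 119], [245, 164], [381, 155]] [[0.7892, -0.1179, 0.135], [0.7557, 0.2582, 0.135], [0.6292, 0.2468, 0.135], [0.6623, -0.124, 0.135]]
blade ends z.04 [[ 0.45953847 -0.16757551  0.04      ]
 [ 0.4097676  -0.44345731  0.04      ]]
fin top .08 [[ 0.50813583 -0.29578443  0.08      ]
 [ 0.50852082 -0.31319525  0.08      ]
 [ 0.44438622 -0.28623761  0.08      ]
 [ 0.44473704 -0.30451214  0.08      ]]
canister [[0.52805513 0.26283195 0.096     ]] spray [[ 0.69688791 -0.3507226   0.1       ]] clip0 [[0.43978768 0.33115895 0.014     ]]
```

{"op": "send_rows", "data": {
  "series": [
    [[-0.0232,-0.0357,0],[0,0,0]],
    [[-0.0232,-0.0357,0],[0,0,0]],
    [[-0.0232,-0.0357,0],[0,0,0]],
    [[-0.0232,-0.0357,0],[0,0,0]],
    [[-0.0232,-0.0357,0],[0,0,0]],
    [[-0.0232,-0.0357,0],[0,0,0]],
    [[-0.0232,-0.0357,0],[0,0,0]],
    [[-0.0232,-0.0357,0],[0,0,0]],
    [[-0.0232,-0.0357,0],[0,0,0]],
    [[-0.0232,-0.0357,0],[0,0,0]],
    [[0,0,0],[0,0,0.93]],
    [[0,0,0],[0,0,0.93]],
    [[0,0,0],[0,0,0.93]],
    [[0,0,0],[0,0,0.93]],
    [[0,0,0],[0,0,0.93]],
    [[0,0,0],[0,0,0.93]],
    [[0,0,0],[0,0,0]],
    [[0,0,0],[0,0,0]]
  ],
  "fingers": 0
}}

```text
clock: 2.4
tcp_pos: [0.4765, -0.3107, 0.2312]
orientation: [2.024, -2.403, -0.0]
contact_force: [0.1, 0.8, -0.1]
grip_width: 0.0855
```

```bash
cat >> h.py <<'E'
def wcam(f,o):
    T=np.eye(4);T[:3,:3]=R.from_rotvec(o['orientation']).as_matrix();T[:3,3]=o['tcp_pos']
    W=T@np.array(f['T_tool_cam']);f['origin']=W[:3,3];f['rotation']=W[:3,:3];return f
def snap(n,tag):
    from bench import r,grab_frame
    o=r.get_obs();f=grab_frame(n)
    if n=='wrist':f=wcam(f,o)
    f['obs']=o;save(n+tag,f);return f
def st(o):
    M=R.from_rotvec(o['orientation']).as_matrix()
    print('t',o['clock'],'tcp',o['tcp_pos'].round(4),'xang',round(np.degrees(np.arctan2(M[1,0],M[0,0])),2),'z',M[:,2].round(3),'F',o['contact_force'].round(2),'M',o['moment'].round(2),'w',round(o['grip_width'],4))
E
python3 - <<'E'
from h import *
f=snap('wrist','1');st(f['obs']);print(f['obs']['joints'])
E
```

```text
t 2.4 tcp [ 0.4765 -0.3107  0.2312] xang -99.77 z [-0.  0. -1.] F [ 0.15  0.77 -0.14] M [-0.01  0.01 -0.03] w 0.0855
[ 0.51675655  0.30554251 -0.06006964  1.81103821  0.02114017  1.02591987
 -1.29289095]
```

View pics/wrist1.png

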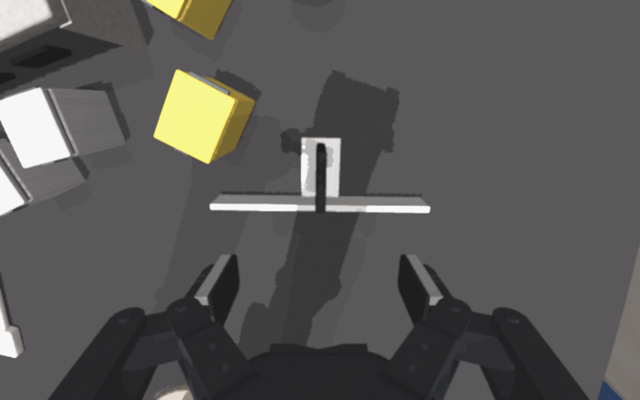

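Run:
```python
from h import *
f=load('wrist1');o=f['obs']
g=f['frame'].astype(int).sum(2)
cv2.imwrite('pics/c3.png',cv2.resize(f['frame'][120:230,200:440,::-1],None,fx=3.3,fy=3.3,interpolation=cv2.INTER_CUBIC))
m=((f['frame'].min(2)>195)).astype(np.uint8)
m[:170]=0;m[230:]=0;m[:,:200]=0;m[:,440:]=0
ys,xs=np.where(m);print(xs.min(),xs.max(),ys.min(),ys.max())
# top strip lower edge per column
cols=[c for c in range(220,425) if m[:,c].any() and not 310<c<332]
e=np.array([[c,np.where(m[:,c])[0].max()+.5] for c in cols]);P=ray(f,e,.04)
k=np.polyfit(P[:,1],P[:,0],1);print('front-edge yaw',np.degrees(np.arctan2(-k[0],1)),'resid',np.std(P[:,0]-np.polyval(k,P[:,1])))
ends=ray(f,[(xs.min()-.5,207),(xs.max()+.5,207)],.04);print(ends, np.linalg.norm(ends[0]-ends[1]))
mid=ends.mean(0);print('mid face (approx)',mid,np.polyval(k,mid[1]))
d=(f['frame'].max(2)<45)
for v in (150,160,170,180,190):
    c=np.where(d[v,300:340])[0]+300;print(v,c.min(),c.max(),ray(f,[(c.min()-.5,v),(c.max()+.5,v)],.08)[:,:2].round(4).tolist())
```

```text
210 429 170 212
front-edge yaw -10.675060783844588 resid 0.0008243937058480445
[[ 0.46111859 -0.16716771  0.04      ]
 [ 0.41320365 -0.44427376  0.04      ]] 0.28121806659223947
mid face (approx) [ 0.43716112 -0.30572074  0.04      ] 0.43221971753054916
150 317 324 [[0.5148, -0.3155], [0.5134, -0.3238]]
160 317 324 [[0.5044, -0.3137], [0.503, -0.3221]]
170 317 324 [[0.4938, -0.3119], [0.4923, -0.3203]]
180 317 324 [[0.4829, -0.31], [0.4814, -0.3185]]
190 317 323 [[0.4718, -0.308], [0.4705, -0.3156]]
```

View pics/c3.png

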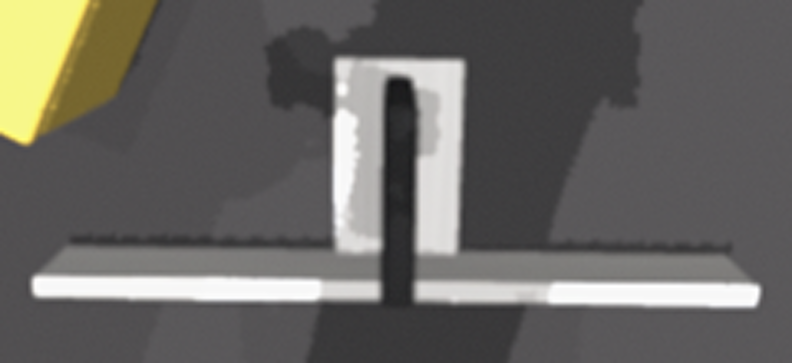

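{"op": "send_rows", "data": {
  "series": [
    [[0.003,-0.0015,0.0245],[0,0,0]],
    [[0,0,0.0245],[0,0,0]],
    [[0,0,0.0245],[0,0,0]],
    [[0,0,0.0245],[0,0,0]],
    [[0,0,0.0245],[0,0,0]],
    [[0,0,0.0245],[0,0,0]],
    [[0,0,0.0245],[0,0,0]],
    [[0,0,0.0245],[0,0,0]],
    [[0,0,0],[0,0,0]],
    [[0,0,0],[0,0,0]]
  ]
}}

```text
clock: 3.7
tcp_pos: [0.4781, -0.3143, 0.0361]
orientation: [-2.022, 2.404, -0.001]
contact_force: [-0.4, -0.3, -0.3]
grip_width: 0.0855
```

{"op": "send_rows", "data": {
  "series": [
    [[0,0,0],[0,0,0]],
    [[0,0,0],[0,0,0]],
    [[0,0,0],[0,0,0]],
    [[0,0,0],[0,0,0]],
    [[0,0,0],[0,0,0]],
    [[0,0,0],[0,0,0]]
  ],
  "fingers": 255,
  "grip_force": 100
}}

```text
clock: 4.45
tcp_pos: [0.4779, -0.3141, 0.0357]
orientation: [-2.022, 2.404, -0.001]
contact_force: [-0.5, 1.1, 4.4]
grip_width: 0.011
```

Run:
```python
from h import *
f=snap('wrist','2');st(f['obs'])
```

```text
t 4.45 tcp [ 0.4779 -0.3141  0.0357] xang -99.87 z [ 0.001 -0.    -1.   ] F [-0.47  1.13  4.44] M [0.18 0.18 0.01] w 0.011
```

View pics/wrist2.png

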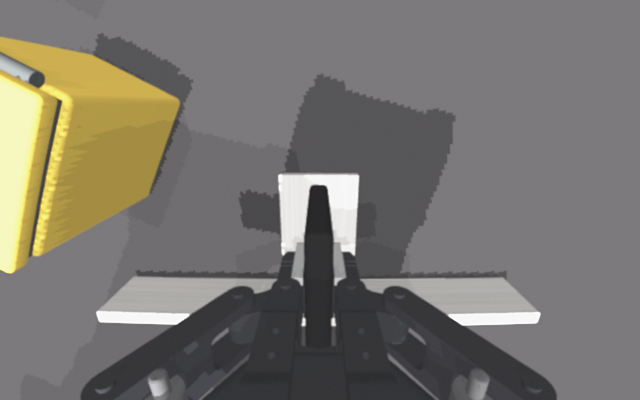

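{"op": "send_rows", "data": {
  "series": [
    [[0,0,-0.01],[0,0,0]],
    [[0,0,-0.0165],[0,0,0]],
    [[0,0,-0.0165],[0,0,0]],
    [[0,0,-0.0165],[0,0,0]],
    [[0,0,-0.0165],[0,0,0]],
    [[0,0,-0.0165],[0,0,0]],
    [[0,0,-0.0165],[0,0,0]],
    [[0,0,-0.0165],[0,0,0]],
    [[0,0,0],[0,0,0]]
  ]
}}

```text
clock: 5.62
tcp_pos: [0.4785, -0.3144, 0.1624]
orientation: [-2.021, 2.403, -0.004]
contact_force: [0.1, -0.3, -2.7]
grip_width: 0.0109
```

Run:
```python
from h import *
f=load('top0');g=cv2.cvtColor(f['frame'],cv2.COLOR_RGB2GRAY).astype(float)
def edge(pts,dirs):
    pass
def sub(line,inside): # half-level crossing
    pass
fr=[]
for c in range(255,375):
    v0=164-(c-245)*9/136; a=int(v0)-5
    s=g[a:a+11,c]; hi,lo=s[:3].mean(),s[-4:].min(); th=(hi+lo)/2
    i=np.where(s<th)[0][0]; fr.append((c,a+i-1+(s[i-1]-th)/(s[i-1]-s[i])))
P=ray(f,fr,.135); k=np.polyfit(P[:,1],P[:,0],1)
res=P[:,0]-np.polyval(k,P[:,1]);ok=abs(res)<.003;k=np.polyfit(P[ok,1],P[ok,0],1);print('yaw front',np.degrees(np.arctan(-k[0])),res.std(),k)
bk=[]
for c in range(255,370):
    v0=119-(c-243)*9/136; a=int(v0)-5
    s=g[a:a+11,c]; hi,lo=s[-3:].mean(),s[:4].min(); th=(hi+lo)/2
    i=np.where(s>th)[0][0]; bk.append((c,a+i-1+(th-s[i-1])/(s[i]-s[i-1])))
P=ray(f,bk,.135); kb=np.polyfit(P[:,1],P[:,0],1)
res=P[:,0]-np.polyval(kb,P[:,1]);ok=abs(res)<.003;kb=np.polyfit(P[ok,1],P[ok,0],1);print('yaw back',np.degrees(np.arctan(-kb[0])),kb, 'depth',(np.polyval(kb,.06)-np.polyval(k,.06))*np.cos(.09))
L=[];Rr=[]
for v in range(124,150):
    for lst,c0,sg in((L,243+(v-119)*2/45,1),(Rr,379+(v-110)*2/45,-1)):
        a=int(round(c0)); s=g[v,a-6*sg:a+7*sg:sg] if sg>0 else g[v,a+6:a-7:-1]
        th=(s[:3].mean()+s[-3:].mean())/2;i=np.where(s>th)[0][0]
        lst.append(((a-6*sg)+sg*(i-1+(th-s[i-1])/(s[i]-s[i-1])),v))
y=np.radians(5.1)
for n,l in(('L',L),('R',Rr)):
    P=ray(f,l,.135)[:,:2];kk=np.polyfit(P[:,0],P[:,1],1);print(n,'yaw',np.degrees(np.arctan(kk[0])),'y at front',np.polyval(kk,.645))
# clip/tins near: scene cam check of front edge top corners
```

```text
yaw front 5.400010942512146 0.00031586031148639825 [-0.09452802  0.64986883]
yaw back 5.400578650515113 [-0.09453802  0.78131143] depth 0.1309100142812821
L yaw 5.432896562058698 y at front 0.24979611626954315
R yaw 5.388222452304922 y at front -0.13206496907174797
```

{"op": "send_rows", "data": {
  "series": [
    [[-0.0344,0.0094,0],[0,0,0]],
    [[-0.0344,0.0094,0],[0,0,0]],
    [[-0.0344,0.0094,0],[0,0,0]],
    [[-0.0344,0.0094,0],[0,0,0]],
    [[-0.0344,0.0094,0],[0,0,0]],
    [[-0.0344,0.0094,0],[0,0,0]],
    [[-0.0344,0.0094,0],[0,0,0]],
    [[-0.0344,0.0094,0],[0,0,0]],
    [[-0.0344,0.0094,0],[0,0,0]],
    [[-0.0344,0.0094,0],[0,0,0]],
    [[0,0,0],[0,0,0]],
    [[0,0,0],[0,0,-1]],
    [[0,0,0],[0,0,-1]],
    [[0,0,0],[0,0,-1]],
    [[0,0,0],[0,0,-1]],
    [[0,0,0],[0,0,-1]],
    [[0,0,0],[0,0,-1]],
    [[0,0,0],[0,0,-1]],
    [[0,0,0],[0,0,-1]],
    [[0,0,0],[0,0,-1]]
  ]
}}

```text
clock: 8.12
tcp_pos: [0.4436, 0.04, 0.1603]
orientation: [2.789, -1.445, -0.001]
contact_force: [0.2, -0.2, -2.9]
grip_width: 0.0108
```

Run:
```python
from h import *
from bench import r
st(r.get_obs());print(r.get_obs()['joints'])
```

```text
t 8.125 tcp [0.4436 0.04   0.1603] xang -54.77 z [-0.001 -0.001 -1.   ] F [ 0.22 -0.23 -2.88] M [ 0.06 -0.11 -0.05] w 0.0108
[ 0.10346047  0.21762316 -0.37330555  2.13286813  0.10930636  0.80975959
 -1.2933748 ]
```

{"op": "send_rows", "data": {
  "series": [
    [[0,0,0],[0,0,-1]],
    [[0,0,0],[0,0,-1]],
    [[0,0,0],[0,0,-1]],
    [[0,0,0],[0,0,-1]],
    [[0,0,0],[0,0,-1]],
    [[0,0,0],[0,0,-1]],
    [[0,0,0],[0,0,-1]],
    [[0,0,0],[0,0,-1]],
    [[0,0,0],[0,0,-1]],
    [[0,0,0],[0,0,-1]],
    [[0,0,0],[0,0,-1]],
    [[0,0,0],[0,0,-1]],
    [[0,0,0],[0,0,-1]],
    [[0,0,0],[0,0,-1]],
    [[0,0,0],[0,0,-1]],
    [[0,0,0],[0,0,-1]],
    [[0,0,0],[0,0,-1]],
    [[0,0,0],[0,0,-1]],
    [[0,0,0],[0,0,-1]],
    [[0,0,0],[0,0,-1]]
  ]
}}

```text
clock: 10.62
tcp_pos: [0.4436, 0.0399, 0.1603]
orientation: [-2.9, -1.208, 0.002]
contact_force: [-0.0, 0.6, -2.9]
grip_width: 0.0109
```

{"op": "send_rows", "data": {
  "series": [
    [[0,0,0],[0,0,-1]],
    [[0,0,0],[0,0,-1]],
    [[0,0,0],[0,0,-1]],
    [[0,0,0],[0,0,-1]],
    [[0,0,0],[0,0,-1]],
    [[0,0,0],[0,0,-1]],
    [[0,0,0],[0,0,-1]],
    [[0,0,0],[0,0,-1]],
    [[0,0,0],[0,0,-1]],
    [[0,0,0],[0,0,-1]],
    [[0,0,0],[0,0,0]],
    [[0,0,0],[0,0,0]]
  ]
}}

```text
clock: 12.12
tcp_pos: [0.4438, 0.0405, 0.1606]
orientation: [-2.122, -2.316, 0.001]
contact_force: [-0.2, 0.4, -2.2]
grip_width: 0.0109
```

Run:
```python
from h import *
from bench import r
st(r.get_obs());print(r.get_obs()['joints'])
f=snap('top','3');f=snap('wrist','3')
cv2.imwrite('pics/c4.png',cv2.resize(load('top3')['frame'][95:265,205:465,::-1],None,fx=3,fy=3,interpolation=cv2.INTER_CUBIC))
```

```text
t 12.125 tcp [0.4438 0.0405 0.1606] xang 94.99 z [-0.001 -0.    -1.   ] F [-0.16  0.4  -2.19] M [ 0.04  0.08 -0.01] w 0.0109
[ 0.49117869  0.29160991 -0.82296108  2.11043341  0.28421624  0.85074871
  1.15727669]
```

View pics/c4.png

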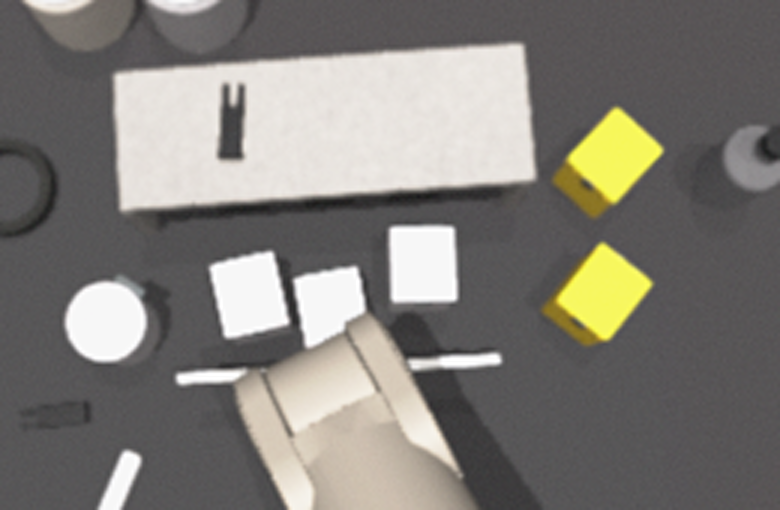

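View pics/wrist3.png

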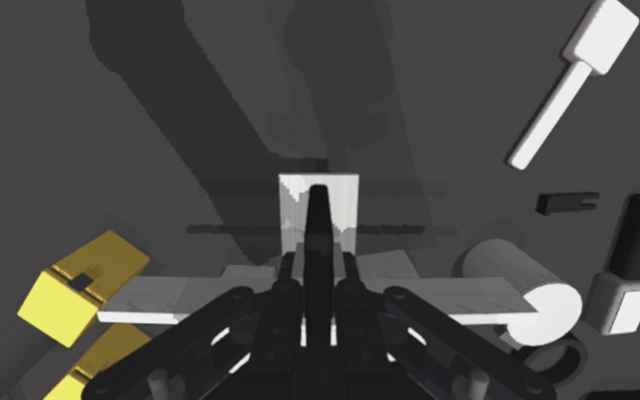

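Run:
```python
from h import *
f=load('top3');g=cv2.cvtColor(f['frame'],cv2.COLOR_RGB2GRAY).astype(float)
pts=[]
for c in list(range(267,281))+list(range(346,370)):
    v0=(378-(c-264)*20/107.7)/3+95; a=int(v0)-6; s=g[a:a+13,c]-g[a:a+13,c].min(); s[s<.4*s.max()]=0
    pts.append((c,(s*np.arange(a,a+13)).sum()/s.sum()))
P=ray(f,pts,.165);k=np.polyfit(P[:,1],P[:,0],1);res=P[:,0]-np.polyval(k,P[:,1]);print('yaw',np.degrees(np.arctan(-k[0])),res.std(),res.round(4))
E_=ray(f,[(263.5,221),(372,214.4)],.165);print(E_,np.linalg.norm(E_[0]-E_[1]),E_.mean(0))
w=load('wrist3')['frame']
m=(w.min(2)>150).astype(np.uint8)
e=[]
for c in list(range(110,180))+list(range(455,525)):
    q=np.where(m[290:335,c])[0]
    if len(q):e.append((c,290+q.max()))
e=np.array(e);L=e[e[:,0]<300];Q=e[e[:,0]>300];print(np.median(L,0),np.median(Q,0))
```

```text
yaw 4.86323566777889 0.0002400692673120879 [ 0.      0.      0.0001  0.     -0.0001 -0.0003  0.0004  0.0003  0.0002
  0.     -0.0001 -0.0002 -0.0003 -0.0004  0.0001  0.      0.      0.
  0.      0.0001  0.0001  0.0005  0.0004  0.0004  0.0003  0.0001 -0.
 -0.0002 -0.0003 -0.0003 -0.0005 -0.0005  0.0001  0.0001  0.      0.
 -0.     -0.0002]
[[ 0.47373929  0.18550057  0.165     ]
 [ 0.49763812 -0.09714913  0.165     ]] 0.28365825571504205 [0.48568871 0.04417572 0.165     ]
[144.5 322. ] [489.5 323. ]
```

{"op": "send_rows", "data": {
  "series": [
    [[0,0,0.015],[0,0,-0.11]],
    [[0,0,0.017],[0,0,0]],
    [[0,0,0.017],[0,0,0]],
    [[0,0,0.017],[0,0,0]],
    [[0,0,0.017],[0,0,0]],
    [[0,0,0.017],[0,0,0]],
    [[0,0,0.015],[0,0,0]],
    [[0,0,0.007],[0,0,0]],
    [[0,0,0],[0,0,0]],
    [[0,0,0],[0,0,0]]
  ]
}}

```text
clock: 13.48
tcp_pos: [0.4444, 0.0412, 0.0392]
orientation: [2.108, 2.328, 0.001]
contact_force: [0.1, -0.3, -2.7]
grip_width: 0.0108
```

Run:
```python
from h import *
from bench import r
st(r.get_obs())
snap('top','4')
cv2.imwrite('pics/c5.png',cv2.resize(load('top4')['frame'][95:265,205:465,::-1],None,fx=3,fy=3,interpolation=cv2.INTER_CUBIC))
```

```text
t 13.475 tcp [0.4444 0.0412 0.0392] xang 95.69 z [ 0.001  0.    -1.   ] F [ 0.14 -0.26 -2.71] M [-0.01  0.07 -0.02] w 0.0108
```

View pics/c5.png

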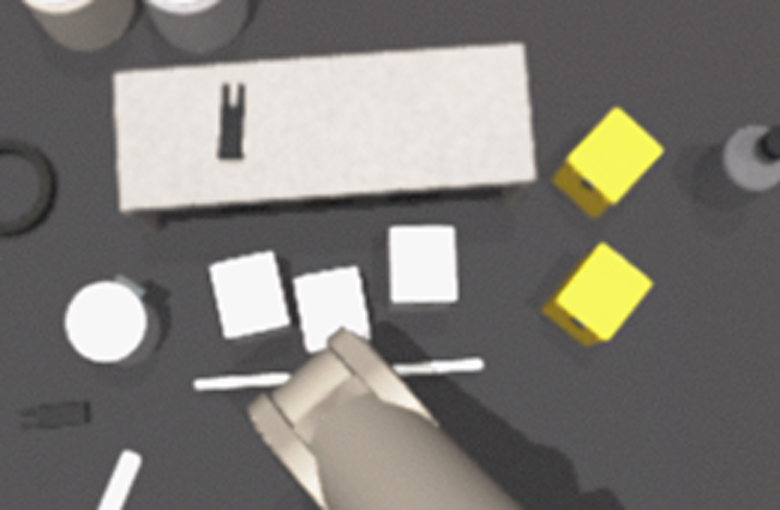

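{"op": "send_rows", "data": {
  "series": [
    [[0,0.002,0.002],[0,0,0]],
    [[0,0.004,0],[0,0,0]],
    [[0,0.004,0],[0,0,0]],
    [[0,0.004,0],[0,0,0]],
    [[0,0.004,0],[0,0,0]],
    [[0,0.004,0],[0,0,0]],
    [[0,0.004,0],[0,0,0]],
    [[0,0.004,0],[0,0,0]],
    [[0,0.004,0],[0,0,0]],
    [[0,0.004,0],[0,0,0]],
    [[0,0.004,0],[0,0,0]],
    [[0,0.004,0],[0,0,0]],
    [[0,0.004,0],[0,0,0]],
    [[0,0.004,0],[0,0,0]],
    [[0,0.004,0],[0,0,0]],
    [[0,0.004,0],[0,0,0]],
    [[0,0.002,0],[0,0,0]],
    [[0,0,0],[0,0,0]]
  ]
}}

```text
clock: 15.78
tcp_pos: [0.5077, 0.0472, 0.0367]
orientation: [2.109, 2.328, -0.0]
contact_force: [-2.8, -0.1, -3.7]
grip_width: 0.011
```

```bash
cat >> h.py <<'E'
def bayf(p,b=(.6443,.0588),yw=5.4):
    c,s=np.cos(np.radians(yw)),np.sin(np.radians(yw));d=np.array(p)[...,:2]-b
    return np.stack([d[...,0]*c+d[...,1]*s,-d[...,0]*s+d[...,1]*c],-1)
E
python3 - <<'E'
from h import *
from bench import r
o=r.get_obs();st(o);print(bayf(o['tcp_pos']))
snap('top','5')
cv2.imwrite('pics/c6.png',cv2.resize(load('top5')['frame'][95:265,205:465,::-1],None,fx=3,fy=3,interpolation=cv2.INTER_CUBIC))
E
```

```text
t 15.775 tcp [0.5077 0.0472 0.0367] xang 95.66 z [-0. -0. -1.] F [-2.83 -0.1  -3.68] M [-0.14  0.66 -0.08] w 0.011
[-0.13708006  0.00131483]
```

View pics/c6.png

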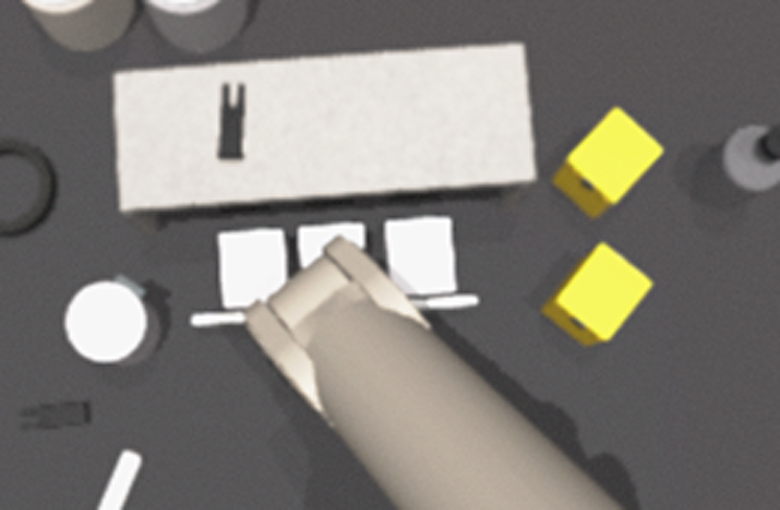

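{"op": "send_rows", "data": {
  "series": [
    [[0,0.002,0],[0,0,0]],
    [[0,0.002,0],[0,0,0]],
    [[0,0.002,0],[0,0,0]],
    [[0,0.002,0],[0,0,0]],
    [[0,0.002,0],[0,0,0]],
    [[0,0.002,0],[0,0,0]],
    [[0,0.002,0],[0,0,0]],
    [[0,0.002,0],[0,0,0]],
    [[0,0.002,0],[0,0,0]],
    [[0,0.002,0],[0,0,0]]
  ]
}}

```text
clock: 17.08
tcp_pos: [0.5276, 0.0494, 0.0368]
orientation: [2.109, 2.329, -0.0]
contact_force: [-4.7, 0.3, -2.0]
grip_width: 0.0108
```

```bash
cat > s.py <<'E'
from h import *
from bench import r
o=r.get_obs();st(o);print(bayf(o['tcp_pos']))
E
python3 s.py
```

```text
t 17.075 tcp [0.5276 0.0494 0.0368] xang 95.69 z [-0. -0. -1.] F [-4.72  0.29 -1.97] M [-0.11  0.95 -0.01] w 0.0108
[-0.11702688  0.00165119]
```

{"op": "send_rows", "data": {
  "series": [
    [[0,0.001,0],[0,0,0]],
    [[0,0.001,0],[0,0,0]],
    [[0,0.001,0],[0,0,0]],
    [[0,0.001,0],[0,0,0]]
  ]
}}

```text
clock: 17.58
tcp_pos: [0.5316, 0.0498, 0.0368]
orientation: [2.108, 2.329, 0.0]
contact_force: [-3.6, 0.8, -2.9]
grip_width: 0.0111
```

{"op": "send_rows", "data": {
  "series": [
    [[0,0.001,0],[0,0,0]],
    [[0,0.001,0],[0,0,0]],
    [[0,0.001,0],[0,0,0]],
    [[0,0.001,0],[0,0,0]]
  ]
}}

```text
clock: 18.08
tcp_pos: [0.5355, 0.0502, 0.0368]
orientation: [2.109, 2.329, 0.0]
contact_force: [-4.3, 0.2, -1.6]
grip_width: 0.0105
```

{"op": "send_rows", "data": {
  "series": [
    [[0,0.001,0],[0,0,0]],
    [[0,0.001,0],[0,0,0]],
    [[0,0.001,0],[0,0,0]],
    [[0,0.001,0],[0,0,0]]
  ]
}}

```text
clock: 18.58
tcp_pos: [0.5395, 0.0506, 0.0368]
orientation: [2.108, 2.329, 0.0]
contact_force: [-3.9, -0.2, -1.5]
grip_width: 0.0109
```

{"op": "send_rows", "data": {
  "series": [
    [[0,0.001,0],[0,0,0]],
    [[0,0.001,0],[0,0,0]],
    [[0,0.001,0],[0,0,0]],
    [[0,0.001,0],[0,0,0]]
  ]
}}

```text
clock: 19.08
tcp_pos: [0.5419, 0.0509, 0.0367]
orientation: [-2.108, -2.328, 0.004]
contact_force: [-10.1, -2.2, 4.4]
grip_width: 0.0105
```

{"op": "send_rows", "data": {
  "series": [
    [[0,0,0],[0,0,0]],
    [[0,0,0],[0,0,0]]
  ]
}}

```text
clock: 19.32
tcp_pos: [0.5419, 0.0509, 0.0367]
orientation: [-2.107, -2.328, 0.004]
contact_force: [-8.3, -0.7, 2.2]
grip_width: 0.0105
```

```bash
python3 s.py
```

```text
t 19.325 tcp [0.5419 0.0509 0.0367] xang 95.69 z [-0.003 -0.001 -1.   ] F [-8.32 -0.72  2.22] M [-0.2   1.83 -0.11] w 0.0105
[-0.10270698  0.00178006]
```

{"op": "send_rows", "data": {
  "series": [
    [[0,0.0008,0],[0,0,0]],
    [[0,0.0008,0],[0,0,0]],
    [[0,0.0008,0],[0,0,0]],
    [[0,0,0],[0,0,0]]
  ]
}}

```text
clock: 19.82
tcp_pos: [0.5424, 0.051, 0.0364]
orientation: [-2.106, -2.327, 0.009]
contact_force: [-13.8, -0.1, 5.3]
grip_width: 0.0107
```

```bash
python3 s.py
```

```text
t 19.825 tcp [0.5424 0.051  0.0364] xang 95.7 z [-0.006 -0.002 -1.   ] F [-13.82  -0.13   5.34] M [-0.25  2.76 -0.09] w 0.0107
[-0.10214052  0.00181256]
```

{"op": "send_rows", "data": {
  "series": [
    [[0,0.0008,0],[0,0,0]],
    [[0,0.0008,0],[0,0,0]],
    [[0,0.0008,0],[0,0,0]],
    [[0,0,0],[0,0,0]],
    [[0,0,0],[0,0,0]],
    [[0,0,0],[0,0,0]]
  ]
}}

```text
clock: 20.58
tcp_pos: [0.543, 0.051, 0.0362]
orientation: [-2.105, -2.326, 0.013]
contact_force: [-19.5, -0.8, 12.3]
grip_width: 0.011
```

```bash
python3 s.py;python3 - <<'E'
from h import *
snap('top','6')
cv2.imwrite('pics/c7.png',cv2.resize(load('top6')['frame'][145:225,245:375,::-1],None,fx=6,fy=6,interpolation=cv2.INTER_CUBIC))
E
```

```text
t 20.575 tcp [0.543  0.051  0.0362] xang 95.71 z [-0.009 -0.003 -1.   ] F [-19.5   -0.81  12.31] M [-0.27  3.82 -0.11] w 0.011
[-0.10162335  0.00172227]
```

View pics/c7.png

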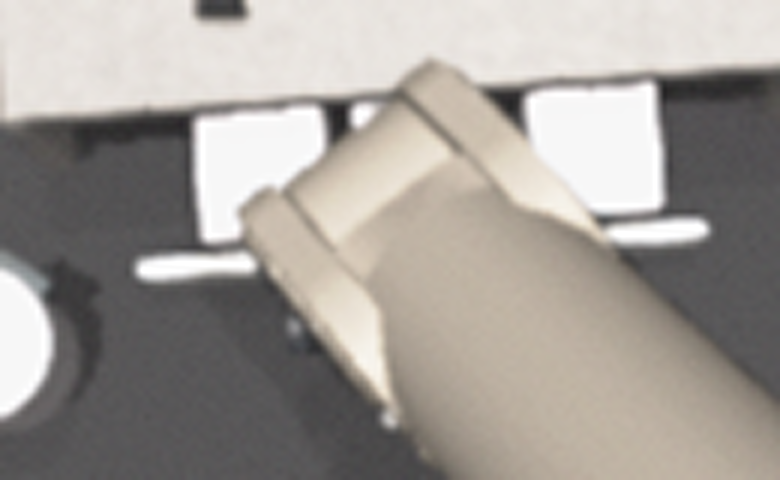

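Run:
```python
from h import *
f=load('top6')
c=lambda u,v:(245+u/6-.4,145+v/6-.4)
for n,p,z in (('t2 rear',[(203,241),(240,240)],.095),('t0 rear',[(603,213),(662,207)],.095),('t2 sides',[(198,180),(328,150)],.095),('t0 sides',[(528,150),(662,150)],.095),('blade ctr',[(140,269),(250,264),(620,236),(705,228)],.04)):
    print(n,bayf(ray(f,[c(*q) for q in p],z)).round(4).tolist())
snap('scene','6');s=load('scene6')['frame'][150:300,170:350,::-1];cv2.imwrite('pics/c8.png',cv2.resize(s,None,fx=4,fy=4,interpolation=cv2.INTER_CUBIC))
```

```text
t2 rear [[-0.0554, 0.1048], [-0.0561, 0.0874]]
t0 rear [[-0.0556, -0.0835], [-0.0547, -0.1114]]
t2 sides [[-0.0263, 0.1054], [-0.0165, 0.0433]]
t0 sides [[-0.0232, -0.0506], [-0.0277, -0.1135]]
blade ctr [[-0.059, 0.1426], [-0.0605, 0.0881], [-0.0596, -0.0951], [-0.0586, -0.1373]]
```

View pics/c8.png

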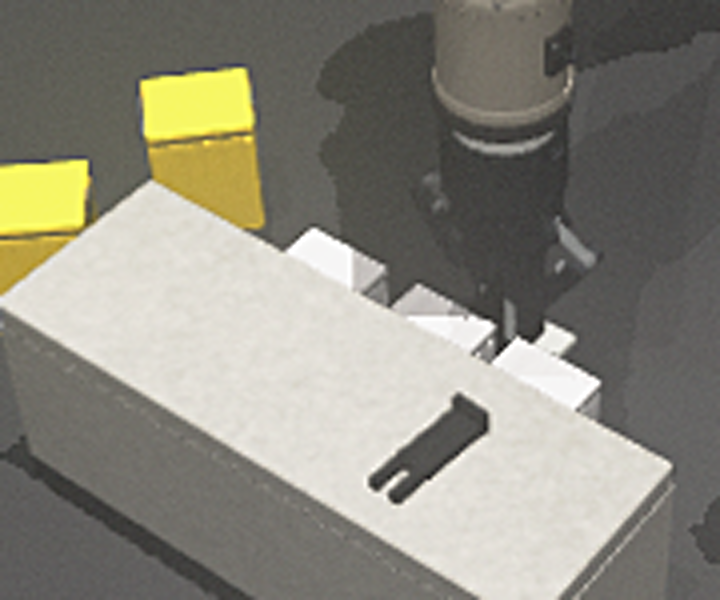

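{"op": "send_rows", "data": {
  "series": [
    [[0,0,-0.0008],[0,0,0]],
    [[0,0.0008,-0.0008],[0,0,0]],
    [[0,0.0008,0],[0,0,0]],
    [[0,0,0],[0,0,0]],
    [[0,0,0],[0,0,0]]
  ]
}}

```text
clock: 21.3
tcp_pos: [0.5442, 0.0511, 0.0365]
orientation: [-2.104, -2.325, 0.014]
contact_force: [-15.1, 0.1, -1.2]
grip_width: 0.011
```

```bash
python3 s.py
```

```text
t 21.3 tcp [0.5442 0.0511 0.0365] xang 95.71 z [-0.01  -0.002 -1.   ] F [-15.1    0.06  -1.18] M [-0.02  3.3  -0.13] w 0.011
[-0.10039804  0.00179292]
```

{"op": "send_rows", "data": {
  "series": [
    [[0,0.0008,0],[0,0,0]],
    [[0,0,0],[0,0,0]],
    [[0,0,0],[0,0,0]],
    [[0,0,0],[0,0,0]]
  ]
}}

```text
clock: 21.8
tcp_pos: [0.5442, 0.0511, 0.0365]
orientation: [-2.103, -2.324, 0.016]
contact_force: [-18.3, -0.6, 1.9]
grip_width: 0.0111
```

```bash
python3 s.py
```

```text
t 21.8 tcp [0.5442 0.0511 0.0365] xang 95.71 z [-0.012 -0.003 -1.   ] F [-18.35  -0.59   1.86] M [-0.07  3.83 -0.09] w 0.0111
[-0.10037932  0.00177096]
```

{"op": "send_rows", "data": {
  "series": [
    [[0,-0.001,0],[0,0,0]],
    [[0,-0.001,0],[0,0,0]],
    [[0,-0.001,0],[0,0,0]],
    [[0,-0.001,0],[0,0,0]],
    [[0,-0.001,0],[0,0,0]],
    [[0,-0.001,0],[0,0,0]],
    [[0,-0.001,0],[0,0,0]],
    [[0,-0.001,0],[0,0,0]],
    [[0,-0.001,0],[0,0,0]],
    [[0,-0.001,0],[0,0,0]],
    [[0,-0.001,0],[0,0,0]],
    [[0,-0.002,0],[0,0,0]]
  ]
}}

```text
clock: 23.3
tcp_pos: [0.5386, 0.0507, 0.0389]
orientation: [2.108, 2.328, 0.002]
contact_force: [-0.4, -0.5, -3.7]
grip_width: 0.0112
```

```bash
python3 s.py
```

```text
t 23.3 tcp [0.5386 0.0507 0.0389] xang 95.69 z [ 0.002  0.    -1.   ] F [-0.43 -0.54 -3.69] M [ 0.    0.08 -0.01] w 0.0112
[-0.10603656  0.0018433 ]
```

{"op": "send_rows", "data": {
  "series": [
    [[0,-0.003,0],[0,0,0]],
    [[0,-0.005,0],[0,0,0]],
    [[0,-0.008,0],[0,0,0]],
    [[0,-0.008,0],[0,0,0]],
    [[0,-0.008,0],[0,0,0]],
    [[0,-0.006,0],[0,0,0]],
    [[0,0,0.001],[0,0,0]],
    [[0,0,0.001],[0,0,0]],
    [[0,0,0.001],[0,0,0]],
    [[0,0,0],[0,0,0]]
  ]
}}

```text
clock: 24.55
tcp_pos: [0.5002, 0.0467, 0.0357]
orientation: [2.108, 2.328, 0.0]
contact_force: [-0.7, -0.4, 2.7]
grip_width: 0.011
```

```bash
python3 s.py
python3 - <<'E'
from h import *
snap('top','7')
cv2.imwrite('pics/c9.png',cv2.resize(load('top7')['frame'][145:245,245:375,::-1],None,fx=6,fy=6,interpolation=cv2.INTER_CUBIC))
E
```

```text
t 24.55 tcp [0.5002 0.0467 0.0357] xang 95.68 z [ 0. -0. -1.] F [-0.68 -0.44  2.73] M [-0.07  0.33 -0.01] w 0.011
[-0.1445954   0.00152391]
```

View pics/c9.png

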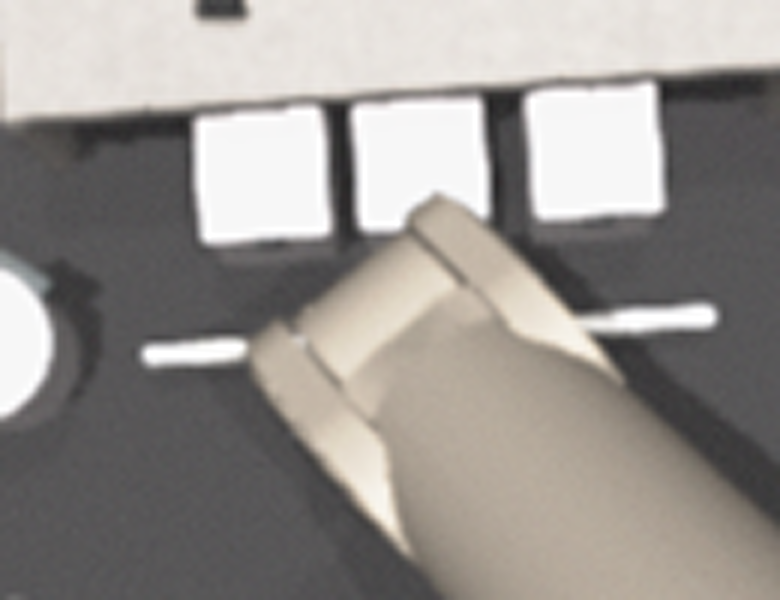

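{"op": "send_rows", "data": {
  "series": [
    [[0,0,0],[0,0,0]],
    [[0,0,0],[0,0,0]],
    [[0,0,0],[0,0,0]],
    [[0,0,0],[0,0,0]],
    [[0,0,0],[0,0,0]],
    [[0,0,-0.01],[0,0,0]],
    [[0,0,-0.02],[0,0,0]],
    [[0,0,-0.02],[0,0,0]],
    [[0,0,-0.02],[0,0,0]],
    [[0,0,-0.02],[0,0,0]],
    [[0,0,-0.02],[0,0,0]],
    [[0,0,-0.02],[0,0,0]],
    [[0,-0.02,-0.02],[0,0,0]],
    [[0,-0.02,-0.02],[0,0,0]],
    [[0,-0.02,-0.01],[0,0,0]],
    [[-0.04,0,0],[0,0,0]],
    [[-0.04,0,0],[0,0,0]],
    [[-0.04,0,0],[0,0,0]],
    [[-0.04,0,0],[0,0,0]],
    [[-0.04,0,0],[0,0,0]]
  ],
  "fingers": 0
}}

```text
clock: 27.1
tcp_pos: [0.46, -0.1595, 0.2163]
orientation: [2.108, 2.329, 0.0]
contact_force: [-0.3, 0.0, 0.6]
grip_width: 0.0857
```

```bash
python3 s.py
python3 - <<'E'
from h import *
f=snap('top','8')
cv2.imwrite('pics/c10.png',cv2.resize(f['frame'][95:265,205:465,::-1],None,fx=3,fy=3,interpolation=cv2.INTER_CUBIC))
m=(f['frame'].min(2)>215).astype(np.uint8);m[:150]=0;m[:,:270]=0;m[:,365:]=0
g=cv2.cvtColor(f['frame'],cv2.COLOR_RGB2GRAY).astype(float)
# separate tin lids by columns; rear edge subpixel
for nm,a,b in(('t2',282,297),('t1',307,323),('t0',336,352)):
    pts=[]
    for c in range(a,b):
        s=g[165:200,c];i=np.where((s[:-1]>=170)&(s[1:]<170))[0]
        if len(i):i=i[0];pts.append((c,165+i+(s[i]-170)/(s[i]-s[i+1])))
    B=bayf(ray(f,pts,.095));k=np.polyfit(B[:,1],B[:,0],1);print(nm,'rear x',B[:,0].mean().round(4),'yaw deg',np.degrees(-k[0]).round(2))
    row=g[178,a-12:b+12];on=np.where(row>170)[0]
E
```

```text
t 27.1 tcp [ 0.46   -0.1595  0.2163] xang 95.7 z [ 0. -0. -1.] F [-0.34  0.01  0.55] M [-0.   -0.08 -0.05] w 0.0857
[-0.20405724 -0.19996888]
t2 rear x -0.0569 yaw deg 0.01
t1 rear x -0.057 yaw deg 0.17
t0 rear x -0.057 yaw deg 0.99
```

View pics/c10.png

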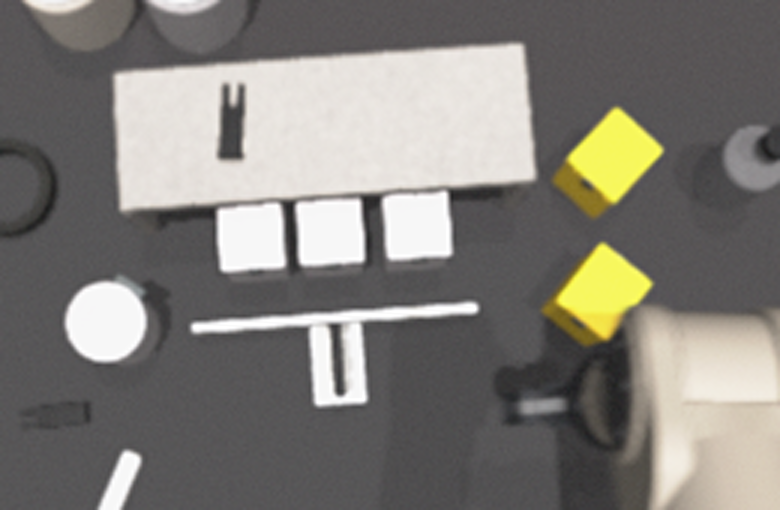

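Run:
```python
from h import *
f=load('top8')
print(bayf(ray(f,[(205+u/3,95+v/3) for u,v in((252,237),(331,231),(418,226))],.095)).round(4).tolist())
from bench import r
print(r.hand_in())
```

```text
[[-0.0269, 0.0731], [-0.0266, -0.0015], [-0.0277, -0.0835]]
the job is handed in; nothing more can be done
None
```

I picked up the straightedge by its fin, turned it to face the bay and pushed the three tins in as one row until they met the sprung stop. I pressed to about 15–18 N total at the wrist and held it. Then I backed off slowly, laid the straightedge on the counter about 40 mm clear of the tins, released it and handed in at about 27 s.

**Alignment (last top view):**
- **Row:** the tins' rear faces agree to about 0.2 mm, and each is square to the bay within about 1°.
- **Lanes:** tin2 is at y = +73 mm, tin1 at −1.5 mm and tin0 at −83 mm. Tin2 is 12 mm inside its lane, the others are near their centres.
- **Depth:** two measurements disagree slightly. The rear faces put the tin centres at bay x = −22 mm, while lid centres picked by eye gave about −27 mm. Both are inside the allowed range.
- **Surroundings:** the bystanders in the last top crop and the yellow look-alikes look where they were; I did not measure them, and the lamp was outside that crop.

**Not directly confirmed:**
- **Stop contact:** I can't see the stop, so the contact of all three tins is inferred. The force rose sharply, the twisting moment was almost balanced, and all three tins sat flat on the blade.
- **Counter contact while pressing:** the blade's front edge pressed the counter with up to about 12 N, so I raised it slightly and pressed again without that load.

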